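# Set the inspection lamp's filter changer to the third click by feel

## Task

Switch the inspection lamp to its amber filter, counting the clicks of the filter changer from its stop: with a fingertip, push the red lever all the way to the left stop (lamp closed), then push it back to the right through three clicks and leave it sitting in the third, touching nothing. Do not let it go on into the fourth position, an open hole that would put the full light on the culture. Only push the lever from the side, never pinch it, and leave the dish on the lamp window and the other loose things where they stand.

Things in the scene. Friction and masses are not known exactly. Their poses are not given: they have to be found in the camera images.
- light_base: White inspection lamp, a flat box fixed to the worktop, 190 (its x) by 270 (its y) by 50 mm high. Origin: centre of its underside. x axis to its rear (away from the robot, turned up to 0.35 rad), y to its left, z up. Round window, 92 mm, at (33, 0) mm, top 52 mm up. The filter slide runs along y over its front part at x = -52 mm, top 64 mm up; stop block at its left end, y = 135 mm, 65 mm up.
- filter_slide (a joint): Slide travel in m: 0 at the left stop (lamp closed), growing to the right (light_base's -y) up to 0.090. A spring roller clicks into notches at 0 and every 18 mm: third click 0.054 (amber), fourth 0.072 (open hole). Leaving a notch takes 5 to 10 N, fading to nothing at the ridge 9 mm on; past it the slide runs off by itself into the next notch, ahead of the finger. Starts at click one or two.
- lever_tip (a point): Middle of the top edge of the upright lever on the filter slide, 108 mm above the worktop; moves with the slide. With the slide at 0 it lies at x = -52, y = 108 mm in light_base's frame; axes as light_base's. A dark blade with a red ribbed pad on its left and right: 24 mm wide along light_base's x, 16 mm thick along its y (faces 8 mm from the middle); pads from 70 to 104 mm up.
- culture_dish: Closed culture dish, clear with pink medium, 68 mm across, 14 mm high, standing loose on the lamp's window. Origin: centre of its underside.
- dye_bottle: White bottle with red cap, 34 mm across, 67 mm high, standing on the worktop left of the lamp. Origin: centre of its underside.
- vial: Small clear vial with pink liquid and grey cap, 23 mm across, 51 mm high, standing on the worktop left of the lamp. Origin: centre of its underside.
- empty_dish: Empty clear dish, 60 mm across, 14 mm high, on the worktop right of the lamp. Origin: centre of its underside.
- lamp_axis (a point): Top centre of the black finned lamp head that bridges the slide, 86 mm above the worktop; the head measures 65 mm along light_base's x and 34 mm along its y. The filter below it is the one in use; the slide's filters, from the right: blank, blue, green, amber, open, red.

How it is judged:
By the outcome, as a careful person would: the job done as asked, in the order asked, and still so for the second after the job is handed in, with the robot touching nothing.
It also fails if it takes over 51 s, if anything falls off the work surface, if the arm or the gripper's body presses on something with over 40 N, if the wrist force passes 120 N, or if a joint passes its speed limit or range.

## Robot

A 6-joint arm with a two-finger parallel gripper is mounted at the origin on a cart in front of the work surface, level with it; the furniture and walls round the work are solid. World frame = base frame: x ahead of the robot, y to its left, z up, the work surface at z = 0. Lengths are in mm, angles in rad, forces in N, time in s.
With the tool pointing down it reaches from about 400 to 925 mm from the base axis. Payload 12.5 kg.
Tool frame: the origin (TCP) lies on the mounting face of the last link; the fingertips stand 190 mm ahead of it and the grasp point (between the pads) lies 171 mm ahead of it (env.tcp_to_tips is the distance from the TCP to the fingertips, in mm); x points along the fingers, y is the direction in which the jaws open and shut, and the axes are right-handed (so a half turn about x gives the same grasp; the last joint's range is limited). The gripper opens to 95 mm and grips with 3 to 60 N. Pads are 20 mm wide; open, the fingers measure 119 mm over their backs; the gripper's body (75 mm by 180 mm) begins 59 mm behind the grasp point.
Start: joints at [-1.432, 0.491, 1.559, -0, 1.092, -0.106], TCP at [151.496, -606.361, 404.761] pointing down, gripper open.
Joint ranges: [-3.1, 3.1], [-0.84, 2.19], [0.05, 2.79], [-1.13, 4.28], [0.06, 2.93], [-2.69, 2.69]. Speed limits (rad/s): [2.22, 2.22, 2.79, 3.14, 3.14, 3.14].

## Interface

Orientations are given as [roll, pitch, yaw] about the fixed x, y, z axes, in that order (R = Rz(yaw) Ry(pitch) Rx(roll)).
In Python, from cell import monitor, cams, job, env gives the robot as it stands. The module is installed in compiled form; this text tells all that it offers.
- The arm moves only by the tool apply_moves, never from a script. Its argument "series" is a list of rows, each a list of 3 entries, a list of its own where there are three numbers: the closure, from -1 (fully open) to 1 (shut), so that 0 is half open, then the shift along the tool's x, y, z in cm, then the turn about the tool's x in rad. A call has 1 to 20 rows; each row is the pose to reach, as a shift and turn from the pose commanded when the call began, along the tool's axes at that moment; what a row does not reach only later rows make up. A row lasts 1/8 s, in which the tool goes at most 62.5 mm and 10.7 degrees, less where a joint would pass 70% of its speed; a pose out of reach is approached as far as the arm can. A call with a gripper value outside its range is refused whole. The fingers move at their own pace and stop on an object; the grip force is fixed at half the most. Time passes only in rows, so rows that repeat a pose let the fingers close. It gives the time, the measured TCP pose, the force and the opening at its end, in the units of the state.
- monitor.state(): the state, without advancing time (a new reading comes with each control period).
- cams.read_camera(name): name is "scene" or "top"; returns a dict with "image" (384x512x3 uint8, red, green, blue), "fx", "fy", "cx", "cy" (pixels), "position" and "orientation" of the camera in the world. Camera axes: x right, y down, z forward; pixel columns grow to the right and rows downward; lengths in mm; the calibration is good to about 2 mm. A picture is of the moment at which its call begins. There is no depth.
- job.job_done(): hands the job in, once; it reports no verdict.
The state is a dict: "t": time; "joints": joint angles; "qvel": joint speeds; "tau": joint torques, N m; "eef_pos": TCP position; "tcp_rot": TCP orientation; "ft_force": force on the tool from outside, world axes, zero at the start; "moment": the same for the moment, N m; "opening": opening from 0.0 (shut) to 1.0 (fully open).
Only numpy, scipy, OpenCV 4.12 (cv2) and the standard library are available. Lean on these libraries where they do the work, as an engineer would, in place of code of your own. Each camera call takes 0.05 s, during which the arm holds its last target. There are 200 camera calls.

## Working session

There is one attempt and no reset: what is moved stays moved. The work goes in short steps, Python scripts to look and compute and a tool call to move; the robot and the scene stay as the last step left them, time stands still between calls to the robot, and variables do not carry over. Pictures are saved under pics/ and viewed, about 8 in all and at most 12, crops included, and the job is handed in when it is done.

Besides the shell and the picture viewer there is one more tool, called after "Request:" in YAML: its name, and indented under it one key for each argument. apply_moves: Moves the arm, as the interface text tells. Its arguments: {"type":"object","properties":{"series":{"type":"array"}},"required":["series"]}

```bash
mkdir -p pics; cat > h.py <<'E'
import numpy as np, cv2
from scipy.spatial.transform import Rotation as R
from cell import monitor, cams, job, env
def cam(n,fn=None):
    c=cams.read_camera(n)
    if fn: cv2.imwrite('pics/'+fn,c['image'][:,:,::-1])
    return c
def Rc(c):
    o=np.array(c['orientation'],float)
    return o if o.shape==(3,3) else R.from_euler('xyz',o).as_matrix()
def onz(c,u,v,z):
    d=Rc(c)@np.array([(u-c['cx'])/c['fx'],(v-c['cy'])/c['fy'],1]); p=np.array(c['position'],float)
    return p+d*(z-p[2])/d[2]
def proj(c,p):
    q=Rc(c).T@(np.array(p,float)-np.array(c['position'])); return c['cx']+c['fx']*q[0]/q[2],c['cy']+c['fy']*q[1]/q[2]
E
python3 - <<'E'
from h import *
print(monitor.state())
ims=[]
for n in('scene','top'):
    c=cam(n,n+'0.png'); print(n,c['position'],c['orientation'],c['fx'],c['cx'],c['cy'])
E
```

```text
{'t': 0.0, 'joints': array([-1.43163187e+00,  4.91575232e-01,  1.55946879e+00, -1.81077247e-06,
        1.09167006e+00, -1.05579737e-01]), 'qvel': array([ 0.00112585, -0.00131626, -0.00089469, -0.0002641 ,  0.00063344,
        0.00030632]), 'tau': array([-2.62897656e-04, -6.12644148e+01, -2.58180678e+01,  6.92770234e-02,
        4.82588774e-02, -8.59797728e-05]), 'eef_pos': array([ 151.47215218, -606.33286646,  404.14522431]), 'tcp_rot': array([-1.67494402,  1.56967489,  1.71139366]), 'ft_force': array([0.31395359, 0.56740966, 0.33920197]), 'moment': array([ 0.04801966, -0.02062398, -0.01923922]), 'opening': 0.9974438537675538}
scene [-131.6601986   606.02249683  440.39875482] [-1.95338466 -0.01033146 -2.13293028] 381.90151770755074 255.90936168263127 195.1655662325174
top [417.78550304 181.00232167 963.02592047] [-2.99334720e+00 -2.75562612e-03 -1.56841809e+00] 405.5218482275393 248.8736037931524 194.30465045583875
```

View pics/scene0.png

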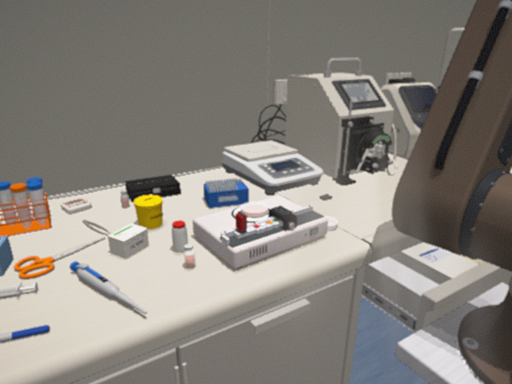

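View pics/top0.png

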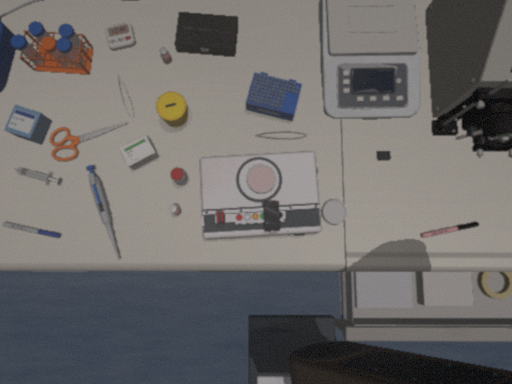

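Scene view: the lamp is in the centre, with its lever near (241,222). Top view: lamp about (202-320,152-238), lever near (221,216), head (271,216), bottle (178,176), vial (175,209), empty dish (334,211). Next I'll crop in closer.

```bash
python3 - <<'E'
import cv2,numpy as np
t=cv2.imread('pics/top0.png')[145:245,160:350]; s=cv2.imread('pics/scene0.png')[180:270,160:350]
cv2.imwrite('pics/crop.png',np.vstack([cv2.resize(t,None,fx=3.1,fy=3.1,interpolation=2),cv2.resize(s,None,fx=3.1,fy=3.1,interpolation=2)]))
E
```

```text
(no output)
```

View pics/crop.png

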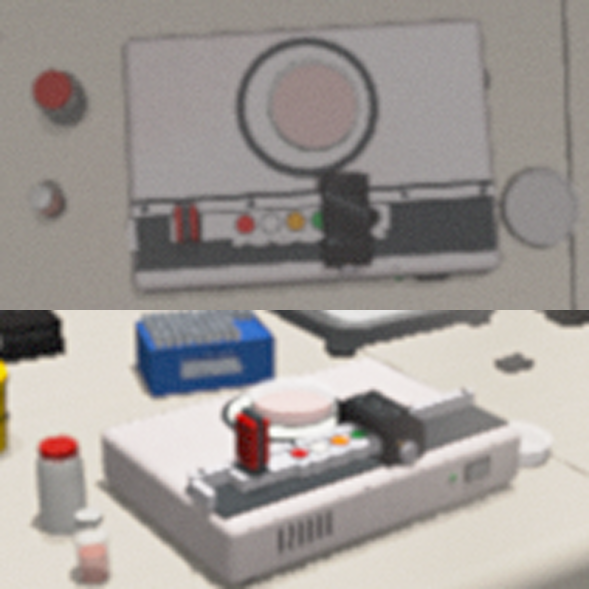

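```bash
python3 - <<'E'
from h import *
c=cam('top'); s=cam('scene')
K=[(201,157.9),(315.5,151.5),(320.3,230.5),(203.5,238)]
P=[onz(c,u,v,50)[:2] for u,v in K]; print(np.round(P,1))
b=np.mean(P,0); m=np.array(P)
yl=(m[0]+m[3]-m[1]-m[2])/2; print('centre',b,'len y',np.hypot(*yl),'len x',np.hypot(*((m[0]+m[1]-m[2]-m[3])/2)))
yaw=np.arctan2(-yl[0],yl[1]); print('yaw',yaw, 'sides', [np.hypot(*(m[i]-m[i-1])) for i in range(4)])
w=onz(c,259.2,178.9,52)[:2]; 
ex=np.array([np.cos(yaw),np.sin(yaw)]); ey=np.array([-ex[1],ex[0]])
print('window in base',(w-b)@ex,(w-b)@ey)
for n,q,roi in(('top',c,(205,240,205,235)),('scene',s,(205,240,230,262))):
    im=q['image'].astype(int); r0,r1,c0,c1=roi
    M=(im[...,0]>im[...,1]+45)&(im[...,0]>im[...,2]+45); Z=np.zeros_like(M); Z[r0:r1,c0:c1]=M[r0:r1,c0:c1]
    v,u=np.nonzero(Z); print(n,len(u),u.min(),u.max(),v.min(),v.max(),u.mean(),v.mean())
    if n=='top':
        p=onz(q,u.mean(),v.mean(),104)[:2]; print('lever',p,(p-b)@ex,(p-b)@ey,'slide',108-(p-b)@ey)
for n,(u,v),z in(('bottle',(160+53/3.1,145+88/3.1),67),('vial',(160+43/3.1,145+197/3.1),51),('head',(160+344/3.1,145+218/3.1),86)):
    p=onz(c,u,v,z)[:2]; print(n,p,(p-b)@ex,(p-b)@ey)
for y in(108,90,72): print(y,[np.round(proj(q,[*(b-52*ex+y*ey),108]),1) for q in (c,s)])
E
```

```text
[[638.7 289.4]
 [654.7  24.9]
 [472.3  18.1]
 [454.9 280.2]]
centre [555.17690911 153.14773041] len y 263.8725368278652 len x 183.28247831558915
yaw 0.06335004945376582 sides [np.float64(184.06091800875603), np.float64(265.04595733491504), np.float64(182.51173407871005), np.float64(262.70152794378544)]
window in base 34.38566025282077 -0.01622576219149013
top 34 216 223 212 221 220.23529411764707 216.52941176470588
lever [498.18020287 239.65509498] -51.405793098239464 89.94216520999638 slide 18.057834790003625
scene 141 236 258 213 230 242.51063829787233 221.78014184397162
bottle [598.74701511 340.48402643] 55.34253403276876 184.2021874679532
vial [520.96013191 348.31228957] -21.792723866648522 196.93925505108658
head [502.78160357 130.83794452] -53.70258442385205 -18.948008233634518
108 [array([211.6, 217.1]), array([234.9, 214.6])]
90 [array([220.1, 216.6]), array([242.1, 212.6])]
72 [array([228.6, 216.1]), array([249.2, 210.6])]
```

```bash
cat >> h.py <<'E'
yaw=0.0634; b=np.array([555.2,153.1]); ex=np.array([np.cos(yaw),np.sin(yaw)]); ey=np.array([-ex[1],ex[0]])
def W(x,y,z): return np.array([*(b+x*ex+y*ey),z])
def B(p): d=np.array(p[:2])-b; return np.array([d@ex,d@ey,p[2]])
def T(): s=monitor.state(); return s,R.from_euler('xyz',s['tcp_rot']).as_matrix()
E
python3 - <<'E'
from h import *
s,M=T(); print(np.round(M,3)); p=s['eef_pos']
for q in ([430,-300,404],W(-52,56,380),W(-52,56,270)): print(np.round(q,0),np.round(M.T@(q-p)/10,2))
t=np.array([*ey,0]); print('ey in tool',M.T@t)
c=cam('top')
for u,v in((433,130),(490,155),(430,40)): print(onz(c,u,v,0),onz(c,u,v,300))
print(np.array(env.tcp_to_tips))
E
```

```text
[[-0.     0.242 -0.97 ]
 [ 0.001 -0.97  -0.242]
 [-1.    -0.001 -0.   ]]
[ 430 -300  404] [  0.06 -22.97 -34.44]
[500. 206. 380.] [  2.49 -70.34 -53.47]
[500. 206. 270.] [ 13.49 -70.33 -53.47]
ey in tool [ 6.54410884e-04 -9.83586658e-01 -1.80435189e-01]
[ 722.98590168 -274.35073844    0.        ] [ 627.91045496 -132.50002069  300.        ]
[ 660.23929125 -409.54661319    0.        ] [ 584.71054907 -225.57993411  300.        ]
[ 960.60714315 -282.08308986    0.        ] [ 791.50838    -137.82360472  300.        ]
190.1
```

Request:
apply_moves:
  series:
    - [1, [0, -5, -6], -0.1]
    - [1, [0, -10, -13], -0.2]
    - [1, [0, -15, -19], -0.3]
    - [1, [0, -20, -26], -0.4]
    - [1, [0, -25, -32], -0.5]
    - [1, [0, -29, -34], -0.6]
    - [1, [0, -34, -36], -0.7]
    - [1, [0, -39, -38.5], -0.8]
    - [1, [0, -44, -41], -0.9]
    - [1, [0, -49, -43.5], -1.0]
    - [1, [0, -54, -46], -1.1]
    - [1, [0, -59, -48], -1.2]
    - [1, [0, -64, -50.5], -1.3]
    - [1, [0, -68, -52.5], -1.389]
    - [1, [2.5, -70.3, -53.5], -1.389]
    - [1, [2.5, -70.3, -53.5], -1.389]
    - [1, [2.5, -70.3, -53.5], -1.389]
    - [1, [2.5, -70.3, -53.5], -1.389]

```text
t: 2.5
eef_pos: [500.3, 204.3, 380.5]
tcp_rot: [1.637, 1.57, 0.128]
ft_force: [-0.1, 1.4, -0.2]
opening: 0.002
```

```bash
python3 - <<'E'
from h import *
s,M=T(); print(s['t'],B(s['eef_pos']),s['joints'],s['opening'],s['ft_force']); print(np.round(M,3)); p=s['eef_pos']
print(M.T@(W(-52,56,270)-p)/10, M.T@np.array([*ey,0]))
c=cam('top'); d=cam('scene'); print(proj(d,p+M[:,0]*190))
a=c['image'][120:260,150:350,::-1]; e=d['image'][120:260,150:350,::-1]
cv2.imwrite('pics/a1.png',np.hstack([cv2.resize(x,None,fx=2,fy=2) for x in(a,e)]))
E
```

```text
2.5 [-51.58513275  54.59558736 380.47290395] [ 2.65511608e-01  3.98958894e-01  1.79602579e+00 -1.75015354e-04
  9.45584956e-01  2.04047219e-01] 0.0024989053990473824 [-0.09926663  1.36017187 -0.23017929]
[[ 0.001  0.998  0.062]
 [ 0.     0.062 -0.998]
 [-1.     0.001 -0.   ]]
[11.04725106 -0.05312898 -0.13961124] [ 6.63384674e-05 -1.83328539e-03 -9.99998317e-01]
(np.float64(256.0908732175119), np.float64(172.03975717464158))
```

View pics/a1.png

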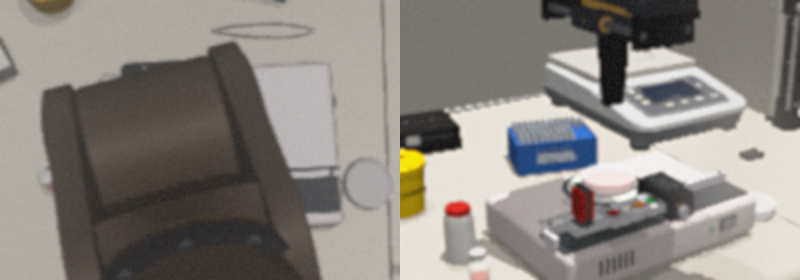

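The scene view shows the shut fingertip hanging at about (256,172), right of and above the lever, as the projection predicted. The arm hides the lamp in the top view. I'll descend to the right of the lever.

Request:
apply_moves:
  series:
    - [1, [4, 0, 0], 0]
    - [1, [8, 0, 0], 0]
    - [1, [11.1, 0, 0], 0]
    - [1, [11.1, 0, 0], 0]
    - [1, [11.1, 0, 0], 0]

```text
t: 3.22
eef_pos: [500.4, 204.9, 269.1]
tcp_rot: [1.418, 1.57, -0.09]
ft_force: [0.7, -0.1, 0.5]
opening: 0.004
```

```bash
cat > look.py <<'E'
import sys
from h import *
s,M=T(); d=cam('scene'); p=s['eef_pos']; print(s['t'],np.round(B(p),1),np.round(s['ft_force'],1),'Fy_base',s['ft_force'][:2]@ey)
im=d['image'].astype(int); Mk=(im[...,0]>im[...,1]+60)&(im[...,0]>im[...,2]+60); Mk[:205]=0;Mk[238:]=0;Mk[:,:222]=0;Mk[:,275:]=0
n,l,st,ce=cv2.connectedComponentsWithStats(Mk.astype(np.uint8)); print([(st[i].tolist(),ce[i].round(1).tolist()) for i in range(1,n) if st[i][4]>8])
for sl in(0,18,36,54): print(sl,[np.round(proj(d,W(-52,108-sl+8,z))) .tolist() for z in(70,87,104)])
e=d['image'][170:270,160:340,::-1]; cv2.imwrite('pics/'+sys.argv[1],cv2.resize(e,None,fx=4,fy=4,interpolation=2))
E
python3 look.py l1.png
```

```text
3.225 [-51.4  55.2 269.1] [ 0.7 -0.1  0.5] Fy_base -0.182446223452013
[([236, 214, 7, 17, 86], [239.5, 221.8]), ([245, 216, 2, 13, 23], [245.4, 222.6])]
0 [[232.0, 232.0], [232.0, 225.0], [232.0, 217.0]]
18 [[239.0, 230.0], [239.0, 223.0], [239.0, 215.0]]
36 [[246.0, 228.0], [246.0, 220.0], [246.0, 213.0]]
54 [[253.0, 225.0], [253.0, 218.0], [253.0, 211.0]]
```

View pics/l1.png

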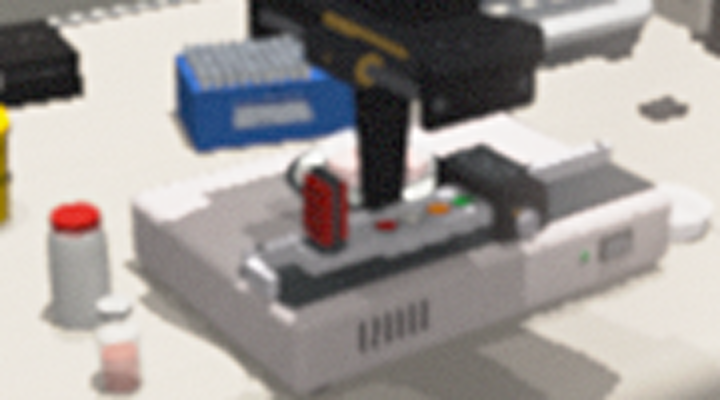

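The fingertip is down at crop (380,195), clear to the right of the lever and not touching anything. Next I'll push left.

Request:
apply_moves:
  series:
    - [1, [0, 0, -0.7], 0]
    - [1, [0, 0, -1.3], 0]
    - [1, [0, 0, -1.5], 0]
    - [1, [0, 0, -1.7], 0]
    - [1, [0, 0, -1.9], 0]
    - [1, [0, 0, -2.1], 0]
    - [1, [0, 0, -2.3], 0]
    - [1, [0, 0, -2.5], 0]
    - [1, [0, 0, -2.7], 0]
    - [1, [0, 0, -2.9], 0]
    - [1, [0, 0, -3.1], 0]
    - [1, [0, 0, -3.3], 0]
    - [1, [0, 0, -3.3], 0]

```text
t: 4.9
eef_pos: [498.1, 238.4, 268.7]
tcp_rot: [0.107, 1.571, -1.401]
ft_force: [0.2, 0.1, 0.6]
opening: 0.009
```

```bash
python3 look.py l2.png
```

```text
4.9 [-51.6  88.8 268.7] [0.2 0.1 0.6] Fy_base 0.07105320237551264
[([229, 216, 7, 17, 78], [232.5, 224.2]), ([238, 217, 2, 14, 28], [238.5, 223.5])]
0 [[232.0, 232.0], [232.0, 225.0], [232.0, 217.0]]
18 [[239.0, 230.0], [239.0, 223.0], [239.0, 215.0]]
36 [[246.0, 228.0], [246.0, 220.0], [246.0, 213.0]]
54 [[253.0, 225.0], [253.0, 218.0], [253.0, 211.0]]
```

The slide is at 0. I'll press it gently into the stop to confirm.

Request:
apply_moves:
  series:
    - [1, [0, 0, -0.1], 0]
    - [1, [0, 0, -0.2], 0]
    - [1, [0, 0, -0.2], 0]

```text
t: 5.32
eef_pos: [498.1, 239.7, 268.6]
tcp_rot: [-0.331, 1.569, -1.839]
ft_force: [0.7, -7.1, 0.6]
opening: 0.006
```

Request:
apply_moves:
  series:
    - [1, [0, 0, -0.1], 0]
    - [1, [0, 0, -0.1], 0]

```text
t: 5.58
eef_pos: [498.1, 240.0, 268.6]
tcp_rot: [-0.305, 1.568, -1.812]
ft_force: [2.0, -14.9, 1.1]
opening: 0.004
```

The force rises stiffly against the stop, 7 to 15 N over 0.3 mm, so the slide is fully left. Now I'll back off, lift over the lever and come down on its left side.

Request:
apply_moves:
  series:
    - [1, [0, 0, 0.6], 0]
    - [1, [0, 0, 1.2], 0]
    - [1, [0, 0, 1.2], 0]
    - [1, [-3, 0, 1.2], 0]
    - [1, [-6, 0, 1.2], 0]
    - [1, [-6.5, 0, 1.2], 0]
    - [1, [-6.5, 0, -1.5], 0]
    - [1, [-6.5, 0, -4], 0]
    - [1, [-6.5, 0, -5], 0]
    - [1, [-6.5, 0, -5], 0]
    - [1, [-6.5, 0, -5], 0]
    - [1, [-3, 0, -5], 0]
    - [1, [0, 0, -5], 0]
    - [1, [0, 0, -5], 0]
    - [1, [0, 0, -5], 0]

```text
t: 7.45
eef_pos: [495.1, 290.9, 269.6]
tcp_rot: [1.833, 1.57, 0.325]
ft_force: [0.1, 0.3, -0.4]
opening: 0.004
```

```bash
python3 look.py l3.png
```

```text
7.45 [-51.2 141.3 269.6] [ 0.1  0.3 -0.4] Fy_base 0.27587506805039846
[([228, 216, 8, 17, 83], [232.3, 224.0]), ([238, 219, 1, 12, 12], [238.0, 224.5]), ([247, 227, 5, 3, 13], [249.3, 228.0])]
0 [[232.0, 232.0], [232.0, 225.0], [232.0, 217.0]]
18 [[239.0, 230.0], [239.0, 223.0], [239.0, 215.0]]
36 [[246.0, 228.0], [246.0, 220.0], [246.0, 213.0]]
54 [[253.0, 225.0], [253.0, 218.0], [253.0, 211.0]]
```

View pics/l3.png

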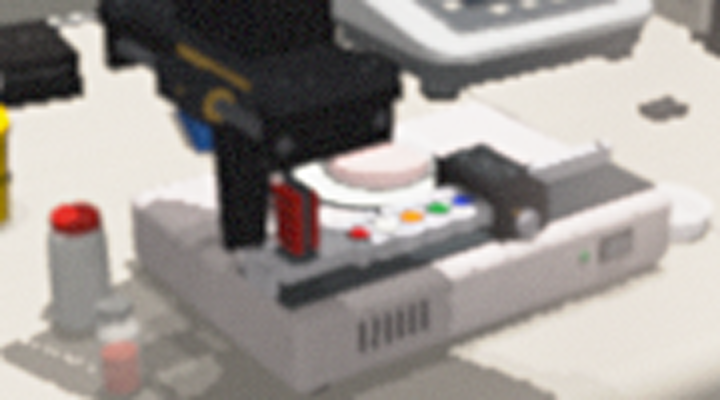

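The slide is closed, with the blue, green, amber, open and red filters all showing left of the head. The fingertip at crop (240,240) is left of the lever. Next I'll push right through the first ridge.

Request:
apply_moves:
  series:
    - [1, [0, 0, 0.7], 0]
    - [1, [0, 0, 1.3], 0]
    - [1, [0, 0, 1.5], 0]
    - [1, [0, 0, 1.7], 0]
    - [1, [0, 0, 1.9], 0]
    - [1, [0, 0, 2.1], 0]
    - [1, [0, 0, 2.25], 0]
    - [1, [0, 0, 2.4], 0]
    - [1, [0, 0, 2.55], 0]
    - [1, [0, 0, 2.7], 0]
    - [1, [0, 0, 2.7], 0]
    - [1, [0, 0, 2.7], 0]

```text
t: 9.0
eef_pos: [496.4, 264.2, 268.7]
tcp_rot: [-0.532, 1.571, -2.04]
ft_force: [-0.0, -0.2, 0.1]
opening: 0.004
```

```bash
python3 look.py l4.png
```

```text
9.0 [-51.6 114.6 268.7] [-0.  -0.2  0.1] Fy_base -0.22150956279535772
[([238, 215, 5, 16, 57], [240.5, 223.0]), ([245, 216, 2, 13, 16], [245.2, 222.6]), ([254, 225, 5, 3, 11], [256.3, 225.8])]
0 [[232.0, 232.0], [232.0, 225.0], [232.0, 217.0]]
18 [[239.0, 230.0], [239.0, 223.0], [239.0, 215.0]]
36 [[246.0, 228.0], [246.0, 220.0], [246.0, 213.0]]
54 [[253.0, 225.0], [253.0, 218.0], [253.0, 211.0]]
```

That's click one: everything moved by +7 px and the force is zero. On to the second.

Request:
apply_moves:
  series:
    - [1, [0, 0, 0.3], 0]
    - [1, [0, 0, 0.5], 0]
    - [1, [0, 0, 0.7], 0]
    - [1, [0, 0, 0.9], 0]
    - [1, [0, 0, 1.1], 0]
    - [1, [0, 0, 1.25], 0]
    - [1, [0, 0, 1.4], 0]
    - [1, [0, 0, 1.5], 0]
    - [1, [0, 0, 1.6], 0]
    - [1, [0, 0, 1.7], 0]
    - [1, [0, 0, 1.8], 0]
    - [1, [0, 0, 1.8], 0]
    - [1, [0, 0, 1.8], 0]

```text
t: 10.68
eef_pos: [497.6, 246.3, 268.7]
tcp_rot: [0.148, 1.571, -1.36]
ft_force: [0.3, 0.2, -0.1]
opening: 0.006
```

```bash
python3 look.py l5.png
```

```text
10.675 [-51.6  96.6 268.7] [ 0.3  0.2 -0.1] Fy_base 0.14255657293896387
[([245, 214, 5, 15, 51], [247.7, 220.9]), ([252, 214, 2, 13, 18], [252.3, 220.0]), ([260, 223, 6, 3, 12], [262.5, 223.8])]
0 [[232.0, 232.0], [232.0, 225.0], [232.0, 217.0]]
18 [[239.0, 230.0], [239.0, 223.0], [239.0, 215.0]]
36 [[246.0, 228.0], [246.0, 220.0], [246.0, 213.0]]
54 [[253.0, 225.0], [253.0, 218.0], [253.0, 211.0]]
```

That's click two. Now the third, using the same stroke.

Request:
apply_moves:
  series:
    - [1, [0, 0, 0.3], 0]
    - [1, [0, 0, 0.5], 0]
    - [1, [0, 0, 0.7], 0]
    - [1, [0, 0, 0.9], 0]
    - [1, [0, 0, 1.1], 0]
    - [1, [0, 0, 1.25], 0]
    - [1, [0, 0, 1.4], 0]
    - [1, [0, 0, 1.5], 0]
    - [1, [0, 0, 1.6], 0]
    - [1, [0, 0, 1.7], 0]
    - [1, [0, 0, 1.8], 0]
    - [1, [0, 0, 1.8], 0]
    - [1, [0, 0, 1.8], 0]

```text
t: 12.35
eef_pos: [498.7, 228.3, 268.7]
tcp_rot: [-0.19, 1.571, -1.698]
ft_force: [-0.7, 0.3, 0.8]
opening: 0.005
```

```bash
python3 look.py l6.png
```

```text
12.35 [-51.6  78.6 268.7] [-0.7  0.3  0.8] Fy_base 0.38198925189899047
[([252, 212, 5, 15, 50], [254.6, 218.8]), ([259, 212, 2, 7, 10], [259.3, 214.7]), ([267, 221, 5, 3, 13], [269.0, 221.8])]
0 [[232.0, 232.0], [232.0, 225.0], [232.0, 217.0]]
18 [[239.0, 230.0], [239.0, 223.0], [239.0, 215.0]]
36 [[246.0, 228.0], [246.0, 220.0], [246.0, 213.0]]
54 [[253.0, 225.0], [253.0, 218.0], [253.0, 211.0]]
```

That's click three. I'll retreat left, then lift and move back to the right and up so the top camera has a clear view.

Request:
apply_moves:
  series:
    - [1, [0, 0, -1], 0]
    - [1, [0, 0, -2], 0]
    - [1, [0, 0, -2], 0]
    - [1, [-5, 0, -2], 0]
    - [1, [-10, 0, -2], 0]
    - [1, [-13, 0, -2], 0]
    - [1, [-13, 0, 4], 0]
    - [1, [-13, 0, 10], 0]
    - [1, [-13, 0, 16], 0]
    - [1, [-13, 0, 22], 0]
    - [1, [-13, 0, 28], 0]
    - [1, [-13, 0, 32], 0]
    - [1, [-13, 0, 32], 0]
    - [1, [-13, 0, 32], 0]

```text
t: 14.15
eef_pos: [518.7, -90.7, 398.6]
tcp_rot: [-2.11, 1.57, 2.665]
ft_force: [-0.2, -0.5, -0.4]
opening: 0.002
```

```bash
python3 look.py l7.png; python3 - <<'E'
from h import *
c=cam('top'); a=c['image'][145:245,160:350,::-1]; e=cv2.imread('pics/l7.png')
a=cv2.resize(a,(720,379),interpolation=2); cv2.imwrite('pics/f.png',cv2.resize(np.vstack([a,e]),None,fx=.75,fy=.75))
E
```

```text
14.15 [ -51.8 -241.   398.6] [-0.2 -0.5 -0.4] Fy_base -0.44752063776755274
[([250, 209, 7, 18, 89], [253.5, 216.9]), ([259, 211, 2, 13, 19], [259.3, 215.9]), ([267, 221, 5, 2, 10], [269.0, 221.5])]
0 [[232.0, 232.0], [232.0, 225.0], [232.0, 217.0]]
18 [[239.0, 230.0], [239.0, 223.0], [239.0, 215.0]]
36 [[246.0, 228.0], [246.0, 220.0], [246.0, 213.0]]
54 [[253.0, 225.0], [253.0, 218.0], [253.0, 211.0]]
```

View pics/f.png

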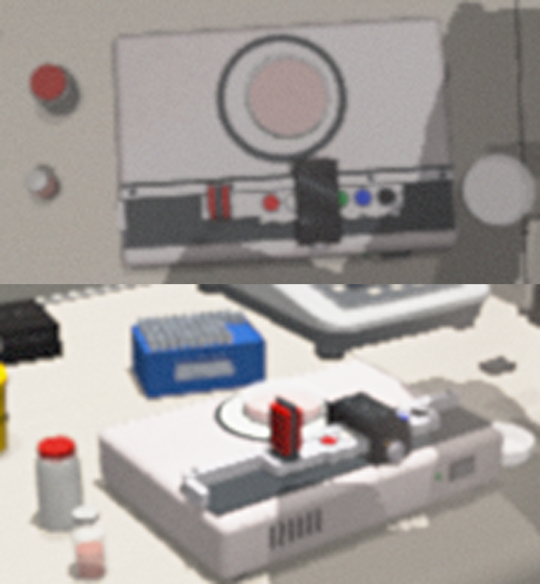

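Blank, blue and green now show right of the head and red and open left of it, so amber is in use. The dish, bottle, vial and empty dish stand where they did. I'll hand it in.

```bash
python3 -c "
from h import *
print(job.job_done())"
```

```text
the job is handed in; nothing more can be done
None
```

The lamp is on its amber filter and the job is handed in. It took about 14 s of the 51 s allowed.

- **To the stop:** with the shut fingertip I pushed the lever left from click one to the stop. The force rose to about 15 N against it, and the picture showed the slide closed.
- **Three clicks:** I then lifted over the lever and pushed it right in three separate strokes. The picture after each stroke showed one 18 mm step, with almost no force left on the finger.
- **Last checks:** the lever's left pad was at pixel column 253.5, where 253 is expected for the third click (54 mm). Green, blue and blank showed right of the lamp head, and red and open left of it, so amber is under the head.
- **Surroundings:** the arm is well clear and touching nothing. The culture dish, bottle, vial and empty dish look unmoved by eye in the last pictures. No check failed or disagreed.

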